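Pack the ink roller under the cantilever tray

ROBOT

A 7-joint arm with a two-finger parallel gripper is mounted at the origin on the work surface. World frame = base frame: x ahead of the robot, y to its left, z up, the work surface at z = 0. Lengths are in m, angles in rad, forces in N, time in s.
With the tool pointing down it reaches from about 0.35 to 0.9 m from the base axis. Payload 19.9 kg.
Tool frame: the origin (TCP) lies between the finger pads; the fingertips stand 19 mm ahead of it and the grasp point (between the pads) is the TCP; z points along the fingers, y is the direction in which the jaws open and shut (so a half turn about z gives the same grasp; the last joint's range is limited). The gripper opens to 94 mm and grips with 3 to 60 N. Pads are 16 mm wide; open, the fingers measure 119 mm over their backs; the gripper's body (75 mm by 177 mm) begins 78 mm behind the grasp point.
Start: joints at [-1.268, 0.417, -0.01, 1.614, 0.005, 1.111, -0.053], TCP at [0.211, 0.588, 0.224] pointing down, gripper open.
Joint ranges: [-2.81, 2.81], [-0.39, 2.02], [-1.27, 1.25], [0.06, 2.57], [-1.19, 4.33], [0.19, 2], [-2.82, 2.82]. Speed limits (rad/s): [1.89, 1.89, 2.39, 2.39, 3.01, 3.01, 3.01].

INTERFACE

Orientations are given as a 3x3 rotation matrix whose columns are the frame's x, y, z axes.
In Python, from rig import robot gives the robot as it stands. Calls block until the motion is done:
- robot.move_ptp(position, orientation): joint-space move of the TCP to a pose.
- robot.move_linear(position, velocity=0.15, frame=None, threshold=None): straight line of the TCP; frame=None keeps the orientation; velocity is the mean speed in m/s. With threshold (N) it stops when the force on the tool has changed by that much, and returns True; else False.
- robot.goto_joints(angles): joint-space move.
- robot.gripper_to(opening): finger opening in m; the grip force is fixed at half the most; returns when the fingers have stopped.
- robot.pause(seconds).
- robot.ik(position, orientation): joint angles nearest the present ones, or None.
- robot.get_state(): the state.
- robot.grab_frame(name): name is "scene" or "side" or "wrist"; returns the picture (480x640x3 uint8, red, green, blue); there is no depth.
- robot.camera_info(name): a dict with "fx", "fy", "cx", "cy" (pixels), "rvec" (rotation vector, rad) and "tvec" (3), from world to camera coordinates, as OpenCV has them. Camera axes: x right, y down, z forward; pixel columns grow to the right and rows downward; lengths in m; the calibration is good to about 2 mm. A picture is of the moment at which its call begins: read the wrist's pose just before it. camera_info takes no time and is no camera call; for the wrist camera it gives the pose at the moment of the call.
A pose or a line that the arm cannot do raises robot.PlanningError and nothing moves.
- robot.sign_off(): hands the job in, once; it reports no verdict.
The state is a dict: "time": time; "qpos": joint angles; "joint_vel": joint speeds; "effort": joint torques, N m; "ee_pos": TCP position; "tool_rot": TCP orientation; "force": force on the tool from outside, world axes, zero at the start; "moment": the same for the moment, N m; "opening": finger opening in m.
Only numpy, scipy, OpenCV 4.12 (cv2) and the standard library are available. Lean on these libraries where they do the work, as an engineer would, in place of code of your own. Each camera call takes 0.05 s, during which the arm holds its last target.

TASK

Put the ink roller away in the print kit box: swing the box's cantilever tray all the way up and over, lay the roller flat on the floor of the compartment underneath without dropping it, then swing the tray back and lower it gently until it is fully closed. Leave the squeegee, the ink jar and the heat gun where they are.

Things in the scene. Friction and masses are not known exactly. Their poses are not given: they have to be found in the camera images.
- kit_box: Grey metal box fixed to the desk: bottom compartment 230 (its x) x 140 (its y) x 75 mm high, open-topped, walls and floor 5 thick. Origin at the centre of its underside, z up. Closed, a tray of the same outline, 45 high, stands on its rim (120 in all). Link arms lie outside the end walls, 121 from the centre. The tray (0.3 kg) stays level as it swings to the box's +y.
- tray_arm (a joint): Angle q of the tray's parallel link arms (95 mm): 0 closed, 2.007 rad open at its stop. All tray points move in arcs in the box's y-z plane: by 95*(cos30 - cos(30deg+q)) mm along +y and 95*(sin(30deg+q) - sin30) mm up; at most 47 up (q=1.05), at the stop 160 to +y, 7 up. Let go past q=1.3 it falls open, below 0.8 it falls shut, between it may stay; hinge friction 0.08 N m.
- tray_grip (a point): Centre of the tray's handle, moving with the tray: a black bar 130 mm long along the box's x, 14 wide, 14 high, over the tray's middle (box x = y = 0 when closed, 153 mm above the box's underside). Its underside is 26 above the tray's rim; it stands on two 10 mm posts, 55 either side of its centre.
- ink_roller: Loose hand ink roller (brayer), T-shaped, 170 mm long, 0.12 to 0.26 kg, lying flat along its own x: wooden handle (25 mm diameter, 32 at the butt) towards -x, steel fork and dark rubber drum (32 diameter, 66 wide; 86 over the fork) towards +x. Origin on its underside, midway along its length; its axis is 16 mm above.
- roller_grip (a point): Point on the axis of the roller's handle, where it is 25 mm in diameter, 25 mm behind the origin (towards the butt) and 16 mm above the underside; about the balance point, good to grip.
- roller_drum (a point): Centre of the roller's rubber drum, 69 mm ahead of the origin, 16 mm above the underside.
- roller_butt (a point): On the handle's axis near its butt end, 78 mm behind the origin, 16 mm above the underside.
- squeegee: Bystander: loose screen-printing squeegee lying flat, wooden back and rubber blade, 150 (its x) x 60 x 26 mm, origin under its centre. It and the ink roller lie side by side, in either order.
- ink_jar: Bystander: loose ink jar, 68 mm in diameter, 75 high, origin under its centre.
- heat_gun: Bystander: loose blue heat gun lying on its side, 225 x 185 mm, 62 high, nozzle to its +x, handle to its +y; origin under its barrel.
There are look-alikes about, which are no part of the job. What is shaped like the ink_roller but pink or turquoise is not meant.

How it is judged:
By the outcome, as a careful person would: the job done as asked, in the order asked, and still so for the second after the job is handed in, with the robot touching nothing.
It also fails if it takes over 64 s, if anything falls off the work surface, if the arm or the gripper's body presses on something with over 40 N, if the wrist force passes 120 N, or if a joint passes its speed limit or range.

## Working session

There is one attempt and no reset: what is moved stays moved. The work goes in short steps, each a Python script; the robot and the scene stay as the last script left them, time stands still between calls to the robot, and variables do not carry over. Pictures are saved under pics/ and viewed, and the job is handed in when it is done.

```bash
mkdir -p pics; ls; python3 - <<'E'
from rig import robot
import cv2
for n in ["scene","side","wrist"]:
    ci=robot.camera_info(n); print(n,{k:(v if not hasattr(v,'tolist') else v.tolist()) for k,v in ci.items()})
    cv2.imwrite(f"pics/{n}0.png",robot.grab_frame(n)[:,:,::-1])
s=robot.get_state();print(s['time'],s['ee_pos'],s['tool_rot'])
E
```

```text
pics
scene {'fx': 528.0354192721613, 'fy': 528.0354192721613, 'cx': 317.0999916092655, 'cy': 231.31502913326642, 'rvec': [0.9820171195075647, 2.4635138250818343, -1.0439944666622898], 'tvec': [0.4198766440234976, -0.19421556878735047, 1.9893173581970043]}
side {'fx': 527.2348516585579, 'fy': 527.2348516585579, 'cx': 314.84368597588224, 'cy': 252.8663904816925, 'rvec': [2.176838773321525, -0.47056587300137837, 0.20114444138821552], 'tvec': [-0.5180937593633825, 0.25692764414943686, 1.5383617863910939]}
wrist {'fx': 389.2918153612536, 'fy': 389.2918153612536, 'cx': 320.796765372424, 'cy': 236.5569636576101, 'rvec': [-2.369633403390594, -1.6696779547374683, -0.23797237991836606], 'tvec': [-0.6234868521229331, -0.02992593203057193, 0.3922870361717149]}
0.15 [0.2105724  0.5881972  0.22401651] [[-9.41489082e-01  3.37043403e-01 -2.31074584e-04]
 [ 3.37043475e-01  9.41488710e-01 -8.39800451e-04]
 [-6.54950899e-05 -8.68545137e-04 -9.99999621e-01]]
```

View pics/scene0.png

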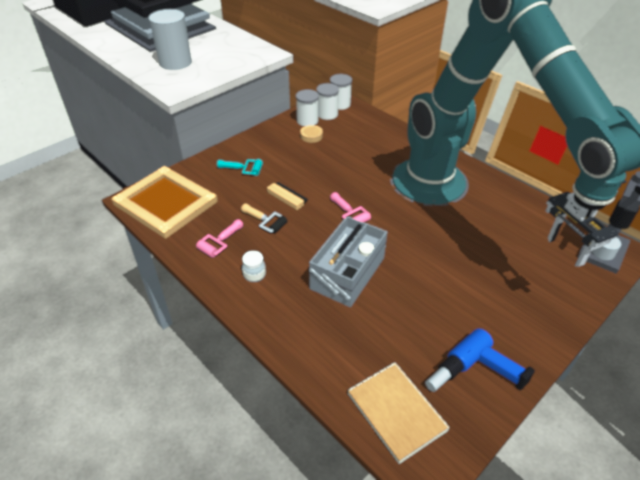

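View pics/side0.png

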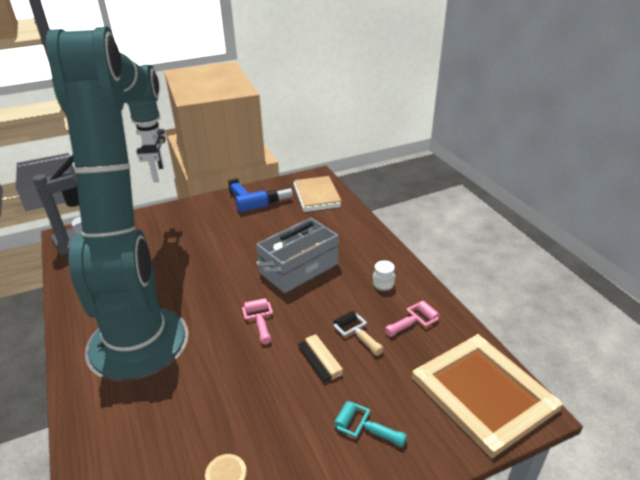

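View pics/wrist0.png

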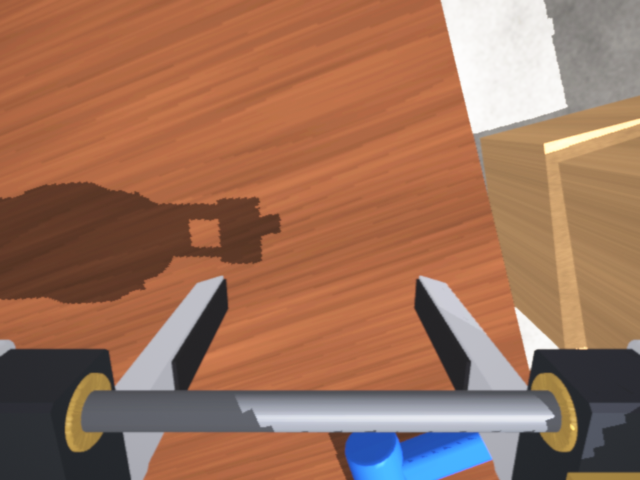

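```bash
cat > h.py <<'E'
import numpy as np, cv2
from rig import robot
def cam(n):
    c=robot.camera_info(n); K=np.array([[c['fx'],0,c['cx']],[0,c['fy'],c['cy']],[0,0,1]])
    return K,np.array(c['rvec'],float),np.array(c['tvec'],float)
def plane(n,uv,z,c=None):
    K,r,t=c or cam(n); R=cv2.Rodrigues(r)[0]; o=-R.T@t
    d=(R.T@np.linalg.inv(K)@np.c_[np.atleast_2d(uv),np.ones(len(np.atleast_2d(uv)))].T).T
    return o+d*((z-o[2])/d[:,2])[:,None]
def proj(n,p,c=None):
    K,r,t=c or cam(n); return cv2.projectPoints(np.atleast_2d(np.array(p,float)),r,t,K,None)[0][:,0]
def tri(n1,u1,n2,u2,c1=None,c2=None):
    P=[]
    for n,c in((n1,c1),(n2,c2)):
        K,r,t=c or cam(n); P.append(K@np.c_[cv2.Rodrigues(r)[0],t])
    X=cv2.triangulatePoints(P[0],P[1],np.array(u1,float).reshape(2,1),np.array(u2,float).reshape(2,1)); return (X[:3]/X[3])[:,0]
def down(yaw): # tool x at yaw, z down
    c,s=np.cos(yaw),np.sin(yaw); return np.array([[c,s,0],[s,-c,0],[0,0,-1.]])
def snap(n,f,crop=None,k=1):
    im=robot.grab_frame(n)[:,:,::-1]; cv2.imwrite('pics/raw_'+f,im)
    if crop: x,y,w,h=crop; im=cv2.resize(im[y:y+h,x:x+w],None,fx=k,fy=k,interpolation=cv2.INTER_CUBIC)
    cv2.imwrite('pics/'+f,im); return im
E
python3 - <<'E'
from h import *
im=cv2.imread('pics/scene0.png')[140:310,200:400];cv2.imwrite('pics/sc.png',cv2.resize(im,None,fx=4,fy=3.5,interpolation=2)[:600])
cv2.imwrite('pics/sc.png',cv2.resize(im,(680,578),interpolation=2))
im=cv2.imread('pics/side0.png')[200:390,230:450];cv2.imwrite('pics/sd.png',cv2.resize(im,(660,570),interpolation=2))
print('roller',plane('scene',[[265,218]],.016),plane('side',[[357,332]],.016))
print('sq',plane('scene',[[287,195]],.02),plane('side',[[321,357]],.02))
print('box',plane('scene',[[350,255]],.1),plane('side',[[299,250]],.1))
E
```

```text
roller [[ 0.59327268 -0.24448166  0.016     ]] [[ 0.58858919 -0.25263779  0.016     ]]
sq [[ 0.46098325 -0.28102318  0.02      ]] [[ 0.45388536 -0.29850322  0.02      ]]
box [[0.56723964 0.12982    0.1       ]] [[0.54792076 0.08024821 0.1       ]]
```

View pics/sc.png

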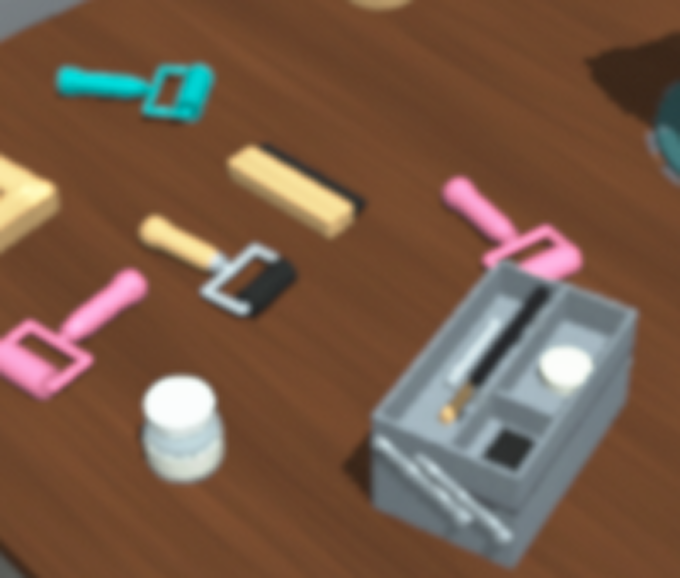

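View pics/sd.png

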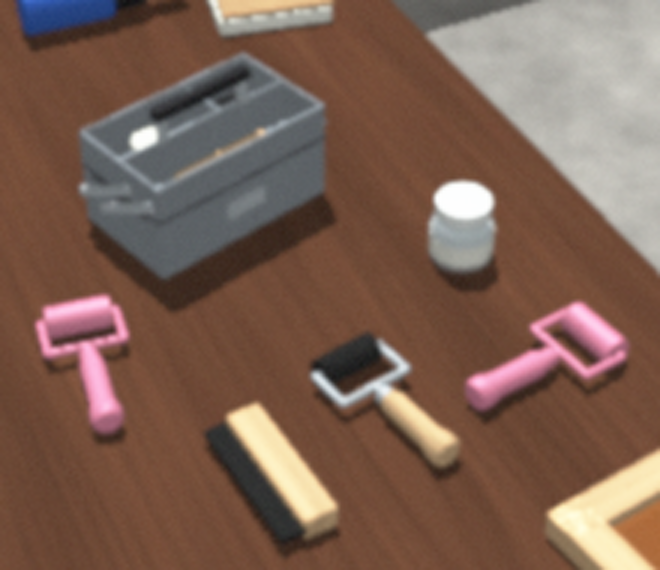

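```bash
python3 - <<'E'
from h import *
u=np.array([[372,415],[500,262],[637,310],[520,505]])/3.4+[200,140]
p=plane('scene',u,.12);print(p,p.mean(0))
u=np.array([[82,130],[243,55],[325,103],[160,188]])/3+[230,200]
p2=plane('side',u,.12);print(p2,p2.mean(0))
for q in (p,p2):
    d=np.diff(np.r_[q,q[:1]],axis=0);print(np.linalg.norm(d,axis=1),np.degrees(np.arctan2(d[:,1],d[:,0])))
print(plane('scene',[[480,360],[437,380],[525,378],[490,340]],.03), plane('side',[[257,203],[290,195],[235,185],[243,207]],.03))
print(plane('scene',[[352,208]],.016))
# roller ends
print(plane('scene',np.array([[155,230],[270,287]])/3.4+[200,140],.016),plane('side',np.array([[443,448],[345,355]])/3+[230,200],.016))
E
```

```text
[[0.68674421 0.08128438 0.12      ]
 [0.4699161  0.02196402 0.12      ]
 [0.42624299 0.15131058 0.12      ]
 [0.66704666 0.23597769 0.12      ]] [0.56248749 0.12263417 0.12      ]
[[0.43033467 0.14673208 0.12      ]
 [0.64501916 0.20555952 0.12      ]
 [0.68827029 0.07883353 0.12      ]
 [0.47025564 0.01590879 0.12      ]] [0.55846994 0.11175848 0.12      ]
[0.22479621 0.13652059 0.25525463 0.15594234] [-164.6992877   108.65695061   19.37178915  -82.74341086]
[0.22259852 0.13390346 0.22691388 0.13677872] [  15.32393707  -71.15541216 -163.90047315  106.96966502]
[[0.54270999 0.58665799 0.03      ]
 [0.67260601 0.54462119 0.03      ]
 [0.50389359 0.6965899  0.03      ]
 [0.46971947 0.56953647 0.03      ]] [[0.54861975 0.52458986 0.03      ]
 [0.68812352 0.52422699 0.03      ]
 [0.51156733 0.69973696 0.03      ]
 [0.48977513 0.52048342 0.03      ]]
[[ 0.33904693 -0.07514336  0.016     ]]
[[ 0.60854392 -0.33269159  0.016     ]
 [ 0.57824998 -0.18610058  0.016     ]] [[ 0.60997539 -0.33623656  0.016     ]
 [ 0.58212974 -0.18760635  0.016     ]]
```

```bash
python3 - <<'E'
from h import *
s=robot.get_state();K,r,t=cam('wrist');R=cv2.Rodrigues(r)[0];o=-R.T@t
print('cam in tool',s['tool_rot'].T@(o-s['ee_pos']),'\n',s['tool_rot'].T@R.T, 'f',s['force'])
def t(p,y):
    q=robot.ik(np.array(p),down(np.radians(y)));print(p,y,None if q is None else np.round(q,2))
for y in(16,196):
  for p in([.559,.113,.153],[.559,.113,.3],[.514,.267,.16],[.55,.1,.03],[.55,.1,.2]): t(p,y)
for y in(101,281):
  for p in([.6,-.283,.024],[.6,-.283,.2]): t(p,y)
E
```

```text
cam in tool [ 0.08172163 -0.0010106  -0.16031361] 
 [[ 4.57455266e-04 -9.59779589e-01 -2.80754219e-01]
 [ 9.99999895e-01  4.48487546e-04  9.61909886e-05]
 [ 3.35926232e-05 -2.80754234e-01  9.59779693e-01]] f [0.70620245 0.41688192 1.24402324]
[0.559, 0.113, 0.153] 16 [-0.74  0.46  0.63  1.84 -0.33  0.95 -1.26]
[0.559, 0.113, 0.3] 16 [-0.79  0.3   0.67  1.68 -0.2   1.23 -1.37]
[0.514, 0.267, 0.16] 16 [-0.98  0.46  0.57  1.81 -0.3   0.96 -1.57]
[0.55, 0.1, 0.03] 16 [-0.66  0.63  0.54  1.93 -0.48  0.72 -1.12]
[0.55, 0.1, 0.2] 16 [-0.76  0.38  0.66  1.82 -0.27  1.03 -1.28]
[0.559, 0.113, 0.153] 196 [-0.42  0.4   0.21  1.83 -0.1   0.92  1.69]
[0.559, 0.113, 0.3] 196 [-0.5   0.26  0.3   1.67 -0.08  1.22  1.67]
[0.514, 0.267, 0.16] 196 [-0.59  0.41  0.07  1.79 -0.04  0.94  1.35]
[0.55, 0.1, 0.03] 196 [-0.33  0.57  0.12  1.92 -0.11  0.67  1.71]
[0.55, 0.1, 0.2] 196 [-0.45  0.33  0.27  1.81 -0.1   1.01  1.7 ]
[0.6, -0.283, 0.024] 101 [-0.18  0.93  0.88  1.66 -0.84  0.98  1.2 ]
[0.6, -0.283, 0.2] 101 [-0.22  0.69  0.95  1.56 -0.59  1.2   1.04]
[0.6, -0.283, 0.024] 281 [-0.27  1.05  1.08  1.66 -1.03  1.1  -1.83]
[0.6, -0.283, 0.2] 281 [-0.28  0.76  1.08  1.56 -0.69  1.25 -2.03]
```

```bash
python3 - <<'E'
from h import *
robot.move_ptp(np.array([.559,.113,.30]),down(np.radians(196)))
s=robot.get_state();print(s['time'],s['ee_pos'],s['force'])
np.save('c1.npy',np.array([0]));import pickle;pickle.dump(cam('wrist'),open('c1.pkl','wb'))
snap('wrist','w1.png')
E
```

```text
2.2833 [0.55881325 0.11388744 0.29985059] [-0.10077305  0.93148363  1.04328725]
```

View pics/w1.png

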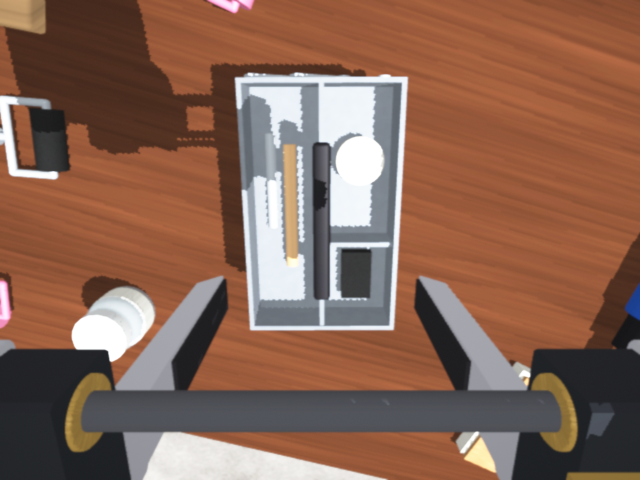

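```bash
python3 - <<'E'
from h import *
import pickle;c=pickle.load(open('c1.pkl','rb'))
b=plane('',[[321.5,143],[321.5,299]],.16,c);print(b,b.mean(0),np.linalg.norm(b[0]-b[1]))
p=plane('',[[236,77.5],[407,77.5],[394.5,329],[249.5,329]],.12,c);print(p.mean(0))
d=np.diff(np.r_[p,p[:1]],axis=0);print(np.linalg.norm(d,axis=1),np.degrees(np.arctan2(d[:,1],d[:,0])),np.degrees(np.arctan2(*(b[1]-b[0])[1::-1])))
im=cv2.imread('pics/w1.png').astype(int);g=im.mean(2)
for v in(155,190,220,250,285):print(v,g[v,308:336].astype(int))
for u in(318,322,326):print(u,g[136:152,u].astype(int),g[290:306,u].astype(int))
E
```

```text
[[0.49382462 0.09473458 0.16      ]
 [0.6168098  0.13026088 0.16      ]] [0.55531721 0.11249773 0.16      ] 0.12801356501135688
[0.55578618 0.11297506 0.12      ]
[0.13908429 0.22903742 0.14186983 0.22900478] [ 106.08477627   16.58306994  -73.92546224 -164.11379165] 16.11223540670454
155 [138 138 138 129  92  55  49  56  64  70  76  82  87  93  98 103 109 114
 116 104  81  65  85 120 136 139 140 147]
190 [140 140 140 133 102  60  35  33  33  34  34  34  33  34  34  33  35  49
  80  87  75 101 188 235 244 245 245 245]
220 [137 137 138 134 114  73  48  50  59  65  68  73  77  82  88  93  99 104
 105  92  73 102 191 237 245 246 246 246]
250 [136 136 136 136 125  86  51  48  55  62  67  70  75  79  83  88  94  99
 100  86  70 123 220 242 245 245 241 218]
285 [136 136 135 135 126  91  55  46  51  58  62  67  71  76  80  84  89  93
  94  83  68 118 215 240 244 244 239 205]
318 [170 171 171 170 170 153  86  42  44  54  66  75  77  77  77  77] [ 62  62  61  62  61  61  61  61  61  89 133 148 149 150 150 149]
322 [244 245 245 245 244 235 144  53  47  63  86  97  99  98  98  98] [ 79  79  79  79  79  79  78  79  85 149 227 239 240 240 240 240]
326 [243 243 243 244 244 235 157  66  56  81 104 115 117 117 117 117] [ 92  92  93  92  92  92  92  90  84 101 126 134 135 134 135 134]
```

```bash
cat >> h.py <<'E'
C=np.array([.5556,.1127]);YAW=np.radians(16.15);RB=down(YAW+np.pi)
def box(x,y,z): c,s=np.cos(YAW),np.sin(YAW); return np.array([C[0]+c*x-s*y,C[1]+s*x+c*y,z])
def grip(q,dz=0):
    a=np.radians(30); return box(0,.095*(np.cos(a)-np.cos(a+q)),.153+.095*(np.sin(a+q)-.5)+dz)
def st(*a):
    s=robot.get_state();print(*a,round(s['time'],2),np.round(s['ee_pos'],4),'F',np.round(s['force'],1),'M',np.round(s['moment'],2),'op',round(s['opening'],4));return s
E
python3 - <<'E'
from h import *
robot.gripper_to(.05)
robot.move_ptp(grip(0,.05),RB)
st('above')
print(robot.move_linear(grip(0),.1,RB,threshold=8));st('at')
robot.gripper_to(0);st('gripped')
for q in (.15,.3): robot.move_linear(grip(q),.08);st(q)
snap('wrist','w2.png')
E
```

```text
above 3.63 [0.556  0.1127 0.2039] F [-0.5  0.4  0.7] M [0.05 0.02 0.01] op 0.0503
False
at 4.28 [0.5561 0.1128 0.1538] F [ 1.  -0.3 -0.9] M [ 0.05 -0.01 -0.  ] op 0.0499
gripped 4.93 [0.5555 0.1133 0.1531] F [-2.2  4.   2.3] M [1.04 0.42 0.03] op 0.0135
0.15 5.26 [0.5532 0.1207 0.1647] F [-0.   3.3 -5.3] M [ 1.09 -0.18  0.03] op 0.0137
0.3 5.58 [0.5506 0.1298 0.175 ] F [ 1.   4.7 -6.3] M [ 1.17 -0.22 -0.01] op 0.0135
```

View pics/w2.png

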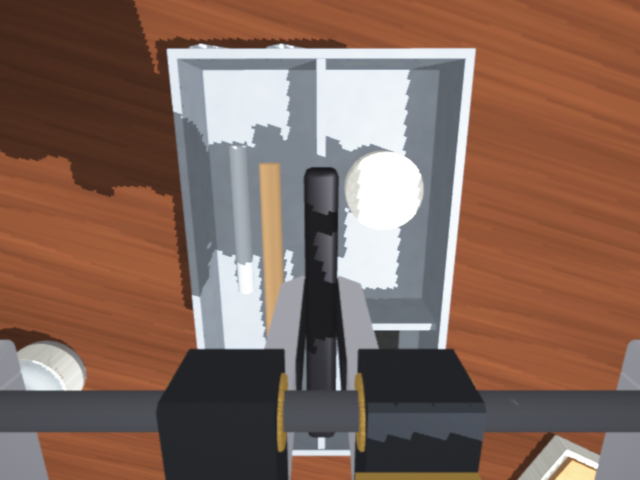

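Gripped on the bar, (321,300), and the tray is rising with forces of only about 8 N. Continuing the arc.

```bash
python3 - <<'E'
from h import *
for q in (.5,.7,.9,1.1,1.3,1.5,1.7,1.85,1.95,2.0): 
    robot.move_linear(grip(q),.1);s=st(q)
    if np.linalg.norm(s['force'])>35: break
robot.pause(.2);st('end')
snap('wrist','w3.png');snap('scene','s3.png')
E
```

```text
0.5 5.97 [0.5464 0.1442 0.1864] F [ 1.2  4.1 -8.1] M [ 1.02 -0.33 -0.03] op 0.014
0.7 6.32 [0.5417 0.1606 0.1948] F [ 0.8  2.2 -6. ] M [ 0.55 -0.26  0.  ] op 0.0136
0.9 6.66 [0.5366 0.1783 0.1995] F [-0.5 -0.  -2.4] M [ 0.2   0.11 -0.01] op 0.014
1.1 7.0 [0.5313 0.1966 0.2005] F [-2.3 -0.1  2.3] M [ 0.08  0.58 -0.05] op 0.0139
1.3 7.34 [0.5262 0.2146 0.1977] F [-4.5  1.2  6.8] M [0.42 1.03 0.03] op 0.0131
1.5 7.68 [0.5212 0.2319 0.1911] F [-5.8  4.   6.8] M [0.95 1.38 0.02] op 0.0137
1.7 8.03 [0.5166 0.2477 0.1811] F [-6.1  5.7  4.7] M [ 1.4   1.4  -0.01] op 0.0134
1.85 8.32 [0.5135 0.258  0.1715] F [-6.6  6.7  3.7] M [ 1.68  1.31 -0.01] op 0.0134
1.95 8.57 [0.5118 0.264  0.1643] F [-6.   7.7  2.6] M [1.8  1.26 0.04] op 0.014
2.0 8.82 [0.511  0.2667 0.1606] F [-4.7  7.9  2.5] M [ 1.79  1.25 -0.01] op 0.0138
end 9.02 [0.511  0.2666 0.1607] F [-4.6  8.2  2.3] M [1.82 1.26 0.03] op 0.0136
```

View pics/s3.png

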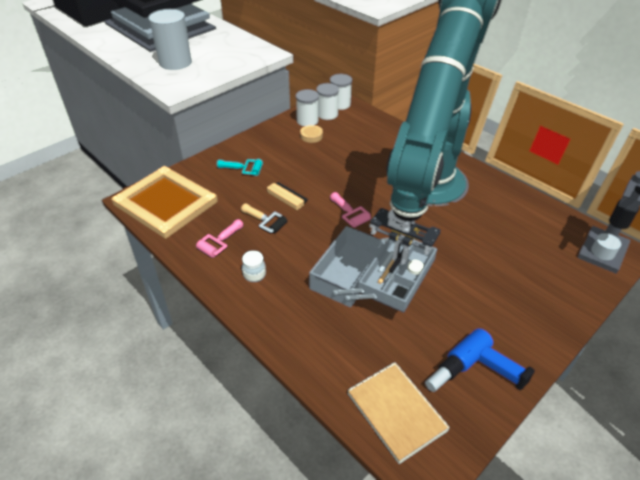

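The tray is across at (400,270) and the compartment is uncovered at (345,265). Release, then look down at the roller.

```bash
python3 - <<'E'
from h import *
import pickle
robot.gripper_to(.045);st('rel')
p=grip(2.0);p[2]=.24
robot.move_linear(p,.15)
robot.move_ptp(np.array([.60,-.27,.26]),down(np.radians(101)))
st('over roller');pickle.dump(cam('wrist'),open('c4.pkl','wb'));snap('wrist','w4.png')
E
```

```text
rel 9.78 [0.5112 0.2661 0.1605] F [-0.7  0.5  0.1] M [ 0.09 -0.02 -0.03] op 0.0448
over roller 12.43 [ 0.6006 -0.2687  0.2598] F [-0.1 -0.3  0.2] M [-0.04  0.01 -0.03] op 0.0454
```

View pics/w4.png

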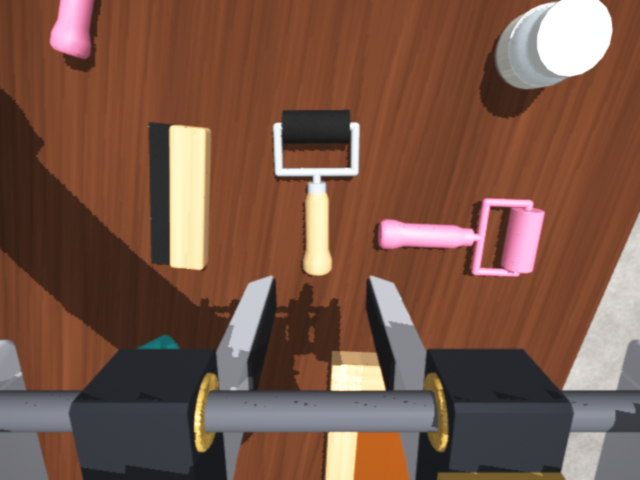

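```bash
python3 - <<'E'
from h import *
import pickle;c=pickle.load(open('c4.pkl','rb'))
im=cv2.imread('pics/raw_w4.png');h=cv2.cvtColor(im,cv2.COLOR_BGR2HSV)
m=cv2.inRange(h,(12,60,140),(30,255,255));m[:, :295]=0;m[:,340:]=0;m[:170]=0;m[290:]=0
ys,xs=np.nonzero(m);print(ys.min(),ys.max(),xs.min(),xs.max(),m.sum()/255)
for y in range(195,276,10): print(y,xs[ys==y].min(),xs[ys==y].max(),xs[ys==y].mean())
d=cv2.inRange(im,(0,0,0),(60,60,60));d[:,:270]=0;d[:,365:]=0;d[:95]=0;d[160:]=0
yd,xd=np.nonzero(d);print('drum',xd.min(),xd.max(),yd.min(),yd.max())
dr=plane('',[[(282.5+351)/2,126]],.016,c)[0]
ends=plane('',[[316.5,109],[317.5,275]],.016,c);print(dr,ends,np.linalg.norm(ends[0]-ends[1]))
a=plane('',[[xs[ys==y].mean(),y] for y in range(195,271,5)],.016,c)
print(np.polyfit(a[:,1],a[:,0],1),a[[0,-1]])
E
```

```text
193 275 303 332 1398.0
195 307 327 316.25
205 305 329 315.8235294117647
215 306 328 315.6666666666667
225 306 328 315.6666666666667
235 306 328 315.6666666666667
245 306 328 316.125
255 304 331 316.7
265 303 332 317.2857142857143
275 312 323 317.5
drum 283 349 110 147
[ 0.58128341 -0.19294971  0.016     ] [[ 0.57796084 -0.17714878  0.016     ]
 [ 0.61256106 -0.34949439  0.016     ]] 0.1757844814593058
[-0.21358726  0.53757681] [[ 0.59405339 -0.26139988  0.016     ]
 [ 0.61206154 -0.34352812  0.016     ]]
```

```bash
python3 - <<'E'
from h import *
R=down(np.radians(101.35))
p=np.array([.600,-.2865,.10])
robot.gripper_to(.06)
robot.move_ptp(p,R);p[2]=.0235
print(robot.move_linear(p,.1,R,threshold=6));st('at')
robot.gripper_to(0);st('grip')
p[2]=.12;robot.move_linear(p,.12);st('lift')
snap('wrist','w5.png');snap('side','s5.png',(230,200,240,180),3)
E
```

```text
False
at 14.55 [ 0.6002 -0.2868  0.024 ] F [ 0.5  0.2 -0.1] M [-0.08 -0.01  0.04] op 0.0599
grip 15.21 [ 0.6001 -0.2865  0.0236] F [-0.7  0.8  1.1] M [-0.04  0.1   0.01] op 0.0242
lift 16.17 [ 0.5997 -0.2862  0.1192] F [-0.2 -1.1 -1.9] M [-0.06  0.01 -0.01] op 0.0239
```

View pics/w5.png

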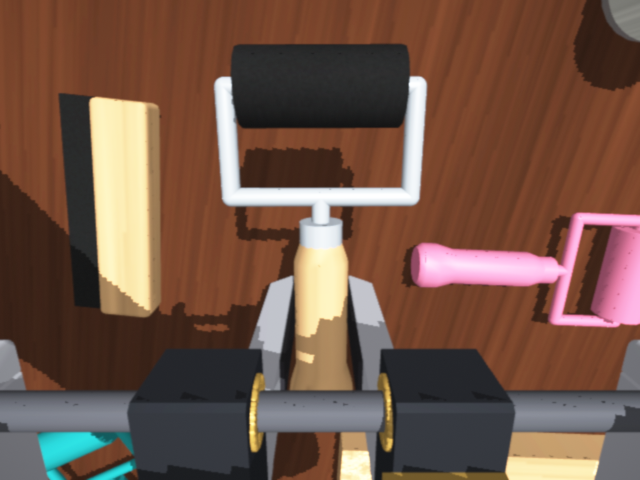

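View pics/s5.png

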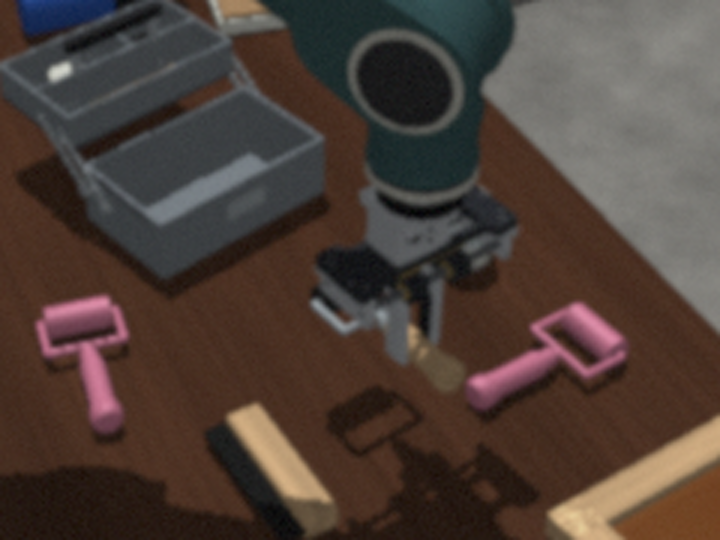

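```bash
python3 - <<'E'
from h import *
s=robot.get_state()
for v in([.094,0,.0075],[.094,0,-.0085],[.094,0,.0235]): print(proj('wrist',s['ee_pos']+s['tool_rot']@np.array(v)))
p=s['ee_pos'].copy();p[2]=.22;robot.move_linear(p,.2)
robot.move_ptp(box(.025,-.014,.2),RB);st('over')
snap('wrist','w6.png')
E
```

```text
[[321.39493232  89.20418456]]
[[321.45956171  85.58927937]]
[[321.34178724  92.17673943]]
over 18.38 [0.5838 0.1048 0.1999] F [-0.4  0.1 -0.3] M [ 0.05 -0.05  0.03] op 0.0241
```

View pics/w6.png

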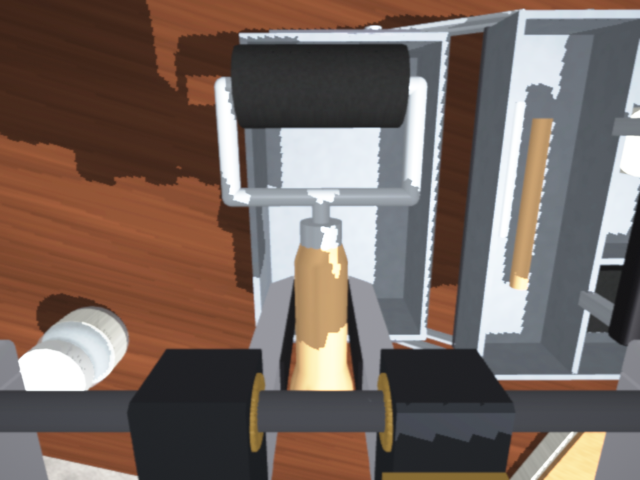

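```bash
python3 - <<'E'
from h import *
print(proj('wrist',[box(-.115,-.07,.075),box(-.115,.07,.075),box(.115,.07,.075)]))
R=RB
print(robot.move_linear(box(.025,-.014,.075),.15,R,threshold=10));st('mid')
print(robot.move_linear(box(.025,-.014,.032),.06,R,threshold=6));st('low')
print(robot.move_linear(box(.025,-.014,.0255),.02,R,threshold=3));st('floor')
snap('wrist','w7.png')
E
```

```text
[[239.45254295  32.41916335]
 [450.99770872  31.77223101]
 [425.64874133 339.60794478]]
False
mid 19.41 [0.5841 0.1062 0.0758] F [-0.5 -0.1 -1.3] M [ 0.07 -0.07  0.05] op 0.024
False
low 20.27 [0.5837 0.1062 0.0322] F [ 0.4 -0.4 -2.1] M [ 0.07 -0.01 -0.  ] op 0.0243
True
floor 20.57 [0.584  0.1063 0.0282] F [-1.8 -0.1  8.3] M [ 0.06  0.21 -0.  ] op 0.0239
```

View pics/w7.png

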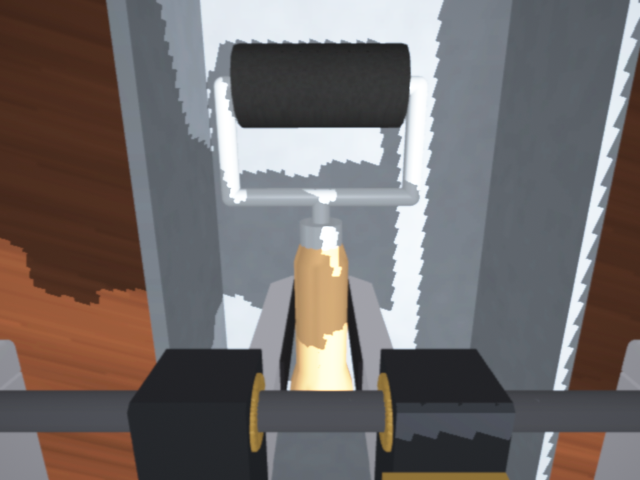

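```bash
python3 - <<'E'
from h import *
robot.gripper_to(.045);st('rel')
robot.move_linear(box(.025,-.014,.22),.15);st('up')
snap('wrist','w8.png')
robot.move_ptp(grip(2.007,.07),RB);st()
snap('wrist','w9.png');import pickle;pickle.dump(cam('wrist'),open('c9.pkl','wb'))
E
```

```text
rel 21.16 [0.5835 0.1062 0.0277] F [ 1.2 -0.6 -0.4] M [ 0.04 -0.03 -0.  ] op 0.0447
up 22.59 [0.5831 0.1062 0.2192] F [-0.7 -1.3 -0.1] M [0.03 0.04 0.01] op 0.0449
23.38 [0.511  0.2663 0.2298] F [ 0.2 -0.5 -0.9] M [-0.    0.05  0.03] op 0.0453
```

View pics/w8.png

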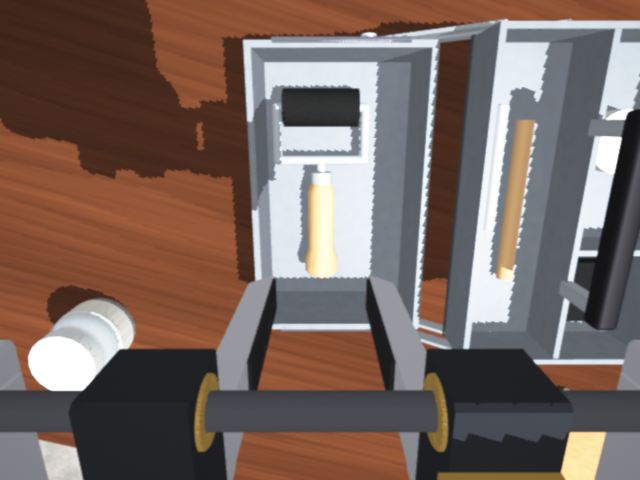

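View pics/w9.png

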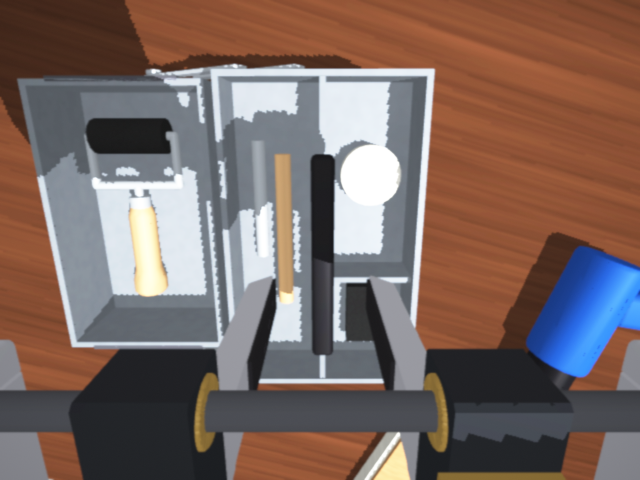

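The roller lies flat inside the compartment, drum at (130,136) and butt at (150,285). The bar is centred under the gripper at x=321. Swinging back now.

```bash
python3 - <<'E'
from h import *
print(robot.move_linear(grip(2.007),.1,RB,threshold=8));st('at')
robot.gripper_to(0);st('grip')
for q in (1.85,1.7,1.5,1.3,1.1,.9,.7,.5,.35,.2):
    robot.move_linear(grip(q),.1);s=st(q)
    if np.linalg.norm(s['force'])>35: break
else:
    for q in (.1,.05,.02): robot.move_linear(grip(q),.03);st(q)
    print(robot.move_linear(grip(0),.012,threshold=6));st(0)
snap('side','s10.png',(230,200,220,150),3)
E
```

```text
False
at 24.27 [0.5114 0.2665 0.1605] F [-0.3  0.6  1. ] M [ 0.09 -0.01 -0.01] op 0.0447
grip 24.87 [0.511  0.2671 0.1601] F [-1.8  4.7  1.6] M [ 1.11  0.35 -0.01] op 0.0138
1.85 25.17 [0.5137 0.2577 0.1719] F [-2.6  3.8  2.7] M [1.03 0.47 0.04] op 0.0139
1.7 25.46 [0.5167 0.2474 0.1814] F [-2.1  5.   4.4] M [1.01 0.51 0.01] op 0.0136
1.5 25.8 [0.5213 0.2317 0.1913] F [-1.4  3.5  6.2] M [0.87 0.6  0.11] op 0.0137
1.3 26.14 [0.5263 0.2143 0.1978] F [-3.6  1.1  8.7] M [0.43 0.59 0.05] op 0.0136
1.1 26.48 [0.5316 0.1963 0.2005] F [-2.3 -0.6  9. ] M [-0.04  0.34  0.03] op 0.0133
0.9 26.82 [0.5368 0.1784 0.1994] F [ 0.7 -2.4  7.5] M [-0.46 -0.05  0.04] op 0.0137
0.7 27.17 [0.5418 0.1609 0.1947] F [ 1.3 -2.5  4.2] M [-0.69 -0.3   0.03] op 0.0137
0.5 27.51 [0.5465 0.1445 0.1864] F [ 2.7 -4.4  2.1] M [-0.71 -0.63  0.07] op 0.0135
0.35 27.8 [0.5497 0.1334 0.1781] F [ 3.5 -3.1  0.5] M [-0.58 -0.82 -0.02] op 0.014
0.2 28.09 [0.5526 0.1236 0.168 ] F [ 4.3 -1.9 -1. ] M [-0.38 -0.89 -0.03] op 0.0133
0.1 28.56 [0.5542 0.1179 0.1606] F [ 3.8  1.9 -4.4] M [ 0.42 -1.07 -0.02] op 0.0132
0.05 28.87 [0.5549 0.1153 0.1566] F [ 4.8  2.5 -6.1] M [ 0.79 -1.01  0.  ] op 0.0137
0.02 29.12 [0.5553 0.1138 0.1541] F [ 3.8  3.4 -6.1] M [ 0.94 -1.13  0.02] op 0.0142
True
0 29.33 [0.5556 0.1134 0.153 ] F [-0.4  1.5  5.3] M [ 0.35  0.11 -0.01] op 0.0138
```

View pics/s10.png

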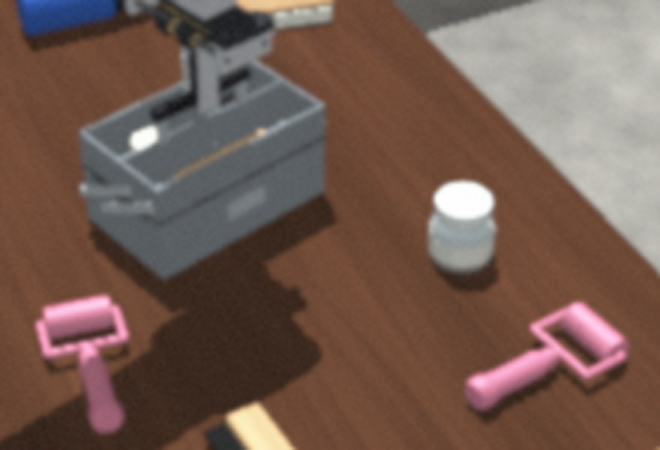

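The force rose to contact at z=0.153, the closed height. Tray corners sit at the same places as in the first picture. Release, back off and verify.

```bash
python3 - <<'E'
from h import *
robot.gripper_to(.05);st('rel')
robot.move_linear(box(0,0,.30),.15);st('up')
snap('wrist','w11.png')
robot.move_ptp(np.array([.211,.588,.224]),down(np.radians(160)));st('away')
snap('side','s11.png');snap('scene','s12.png')
for n,a,b in(('side','side0','s11'),('scene','scene0','s12')):
    A=cv2.imread(f'pics/{a}.png').astype(int);B=cv2.imread(f'pics/{b}.png').astype(int)
    d=(abs(A-B).max(2)>40).astype(np.uint8);k=cv2.connectedComponentsWithStats(d)[2];print(n,[list(x) for x in k[1:] if x[4]>15])
E
```

```text
rel 30.12 [0.5556 0.1136 0.1529] F [-0.2 -1.  -0.1] M [ 0.03  0.   -0.01] op 0.0497
up 31.25 [0.5552 0.1127 0.2992] F [-0.4 -0.3 -0.8] M [0.08 0.02 0.07] op 0.05
away 33.42 [0.212  0.5876 0.2241] F [-0.2  0.1  0.2] M [ 0.01 -0.02  0.03] op 0.05
side [[np.int32(66), np.int32(26), np.int32(86), np.int32(237), np.int32(3196)], [np.int32(48), np.int32(29), np.int32(17), np.int32(9), np.int32(71)], [np.int32(21), np.int32(33), np.int32(52), np.int32(127), np.int32(2527)], [np.int32(107), np.int32(55), np.int32(13), np.int32(26), np.int32(67)], [np.int32(124), np.int32(67), np.int32(14), np.int32(24), np.int32(63)], [np.int32(159), np.int32(156), np.int32(5), np.int32(12), np.int32(28)], [np.int32(72), np.int32(162), np.int32(4), np.int32(6), np.int32(18)], [np.int32(149), np.int32(162), np.int32(10), np.int32(20), np.int32(39)], [np.int32(156), np.int32(162), np.int32(7), np.int32(16), np.int32(45)], [np.int32(93), np.int32(167), np.int32(27), np.int32(6), np.int32(79)], [np.int32(65), np.int32(169), np.int32(14), np.int32(7), np.int32(62)], [np.int32(71), np.int32(188), np.int32(7), np.i
[... 2720 characters left out ...]
51), np.int32(56), np.int32(288)], [np.int32(443), np.int32(177), np.int32(8), np.int32(6), np.int32(29)], [np.int32(442), np.int32(186), np.int32(11), np.int32(15), np.int32(80)], [np.int32(241), np.int32(203), np.int32(46), np.int32(31), np.int32(549)], [np.int32(450), np.int32(202), np.int32(22), np.int32(21), np.int32(48)], [np.int32(550), np.int32(206), np.int32(10), np.int32(10), np.int32(52)], [np.int32(548), np.int32(212), np.int32(21), np.int32(35), np.int32(346)], [np.int32(569), np.int32(236), np.int32(18), np.int32(25), np.int32(201)], [np.int32(575), np.int32(253), np.int32(14), np.int32(14), np.int32(110)], [np.int32(506), np.int32(272), np.int32(8), np.int32(7), np.int32(35)]]
```

View pics/s11.png

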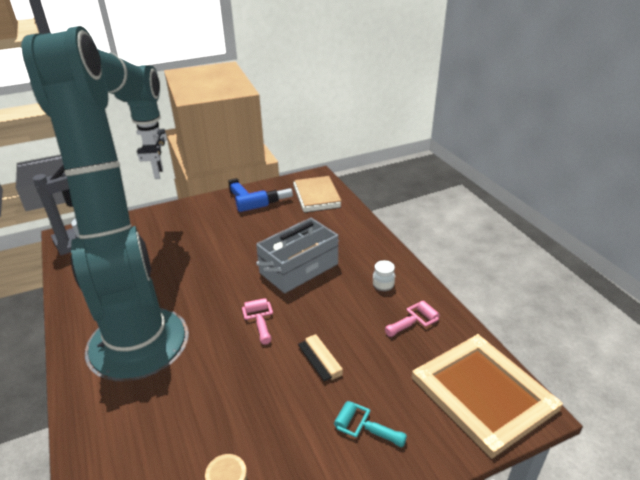

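View pics/w11.png

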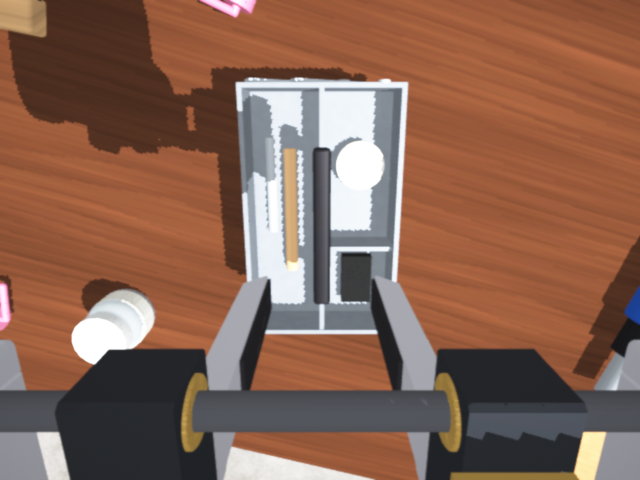

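The only differences from the starting pictures are the arm, its shadow and the missing roller. The tray is closed in its original place, and the jar, squeegee and heat gun have not changed.

```bash
python3 -c "
from rig import robot
print(robot.sign_off())"
```

```text
the job is handed in; nothing more can be done
None
```

The ink roller is put away in the print kit box, and the job was handed in at about 33 s of the 64 s allowed.

- **Opening:** I swung the tray over to about q = 2.0 and released it. It stayed open.
- **Placing:** I gripped the roller by its handle and lowered it to light contact with the compartment floor. The force was about 8 N and the height matched what I expected. After release, a wrist picture showed it lying flat inside.
- **Closing:** I brought the tray back along its arc, taking the last part slowly. It touched down at the closed height, with the handle at z = 0.153 m. Readings at the stops never went above about 12 N at the wrist.

**Last checks:** The scene and side pictures, compared with those from the start, differ only by the arm, its shadow and the missing roller. The tray sits where it was, and the squeegee, ink jar and heat gun have not moved. With the tray closed, I could not see the roller again. None of the checks failed or disagreed.

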